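# Load the medicine-round carrier and unhitch it from the lock drawer

## Robot

A 7-joint arm with a two-finger parallel gripper is mounted at the origin on the work surface. World frame = base frame: x ahead of the robot, y to its left, z up, the work surface at z = 0. Lengths are in m, angles in rad, forces in N, time in s.
With the tool pointing down it reaches from about 0.425 to 0.875 m from the base axis. Payload 4.7 kg.
Tool frame: the origin (TCP) lies at the very end of the fingers, on their centre line; the grasp point (between the pads) lies 19 mm behind it (arm.hold_point_z is the distance from the TCP to the grasp point, in m); x points along the fingers, y is the direction in which the jaws open and shut, and the axes are right-handed (so a half turn about x gives the same grasp; the last joint's range is limited). The gripper opens to 85 mm and grips with 20 to 120 N. Pads are 22 mm wide; open, the fingers measure 114 mm over their backs; the gripper's body (76 mm by 85 mm) begins 54 mm behind the grasp point. The pads swing forward as they close: fully open they stand 13 mm farther back than shut.
Start: joints at [-1.272, 0.321, -0.07, 1.45, 0.023, 1.371, -0.057], TCP at [0.183, 0.624, 0.231] pointing down, gripper open.
Joint ranges: [-2.86, 2.86], [-0.3, 2.09], [-1.38, 1.24], [0.06, 2.45], [-1.56, 4.7], [0.09, 2.05], [-2.69, 2.69]. Speed limits (rad/s): [2.57, 2.57, 3.14, 3.14, 3.14, 3.14, 3.14].

## Interface

Orientations are given as a rotation vector (axis times angle).
In Python, from workcell import status, vision, ticket, arm gives the robot as it stands. The module is installed in compiled form; this text tells all that it offers.
- The arm moves only by the tool play_rows, never from a script. Its argument "targets" is a list of rows, each an object with "xyz": the shift along the tool's x, y, z in mm, a list of three; "turn": the turn, a rotation vector about the tool's x, y, z in degrees, a list of three. A call has 1 to 12 rows; each row is the pose to reach, as a shift and turn from the pose commanded when the call began, along the tool's axes at that moment; what a row does not reach only later rows make up. A row lasts 1/12 s, in which the tool goes at most 41.7 mm and 7.16 degrees, less where a joint would pass 70% of its speed; a pose out of reach is approached as far as the arm can. A call with a gripper value outside its range is refused whole. "hand" is the finger opening in mm, from 0 to 85.4, set as the call begins (left out, the last holds). The fingers move at their own pace and stop on an object; "force" is the grip in N (left out, the last holds). Time passes only in rows, so rows that repeat a pose let the fingers close. It gives the time, the measured TCP pose, the force and the opening at its end, in the units of the state.
- status.sense(): the state, without advancing time (a new reading comes with each control period).
- vision.snapshot(name): name is "side" or "top"; returns a dict with "color" (480x640x3 uint8, blue, green, red), "fovy" (degrees; the focal length in pixels is half the picture's height over the tangent of half this angle, whatever the lens; pixels are square), "cx", "cy" (the principal point, pixels), "world_from_camera" (4x4, takes a point from camera to world coordinates). Camera axes: x right, y up, looking along -z (the intrinsics and any distortion apply to the point x, -y, -z); pixel columns grow to the right and rows downward; lengths in m; the calibration is good to about 2 mm. A picture is of the moment at which its call begins. There is no depth.
- ticket.sign_off(): hands the job in, once; it reports no verdict.
The state is a dict: "clock": time; "joint_positions": joint angles; "joint_vel": joint speeds; "joint_torque": joint torques, N m; "eef_pos": TCP position; "tool_rot": TCP orientation; "contact_force": force on the tool from outside, world axes, zero at the start; "moment": the same for the moment, N m; "opening": finger opening in m.
Only numpy, scipy, OpenCV 4.12 (cv2) and the standard library are available. Lean on these libraries where they do the work, as an engineer would, in place of code of your own. Each camera call takes 0.05 s, during which the arm holds its last target. There are 200 camera calls.

## Task

Get the medicine-round carrier ready to go: slide the aluminium tablet tube, foot first, fully home into the carrier's close-fitting round sleeve while the carrier is still docked on the lock drawer, and let go of the tube. Then take the upright square grip post on the carrier's spring latch, pull it sideways against its spring until the latch is clear of the ball stud, lift the carrier off the stud and finish still holding it in the gripper, level and still, 6 cm or more above where it was docked. Leave the jar, drops bottle, beaker, thermometer and dressing tin where they stand.

Things in the scene. Friction and masses are not known exactly. Their poses are not given: they have to be found in the camera images.
- tube_center (a point): Centre (half-way up) of the loose aluminium tablet tube with white stopper: a cylinder 24 mm in diameter all the way up, 110 mm tall, about 70 g, upright on the slate, z axis from foot to stopper. It stands in one of four places right of the drawer, among jar, drops bottle and beaker, about 110 mm apart. Hold it in its upper half: when home, its top 59 mm stand out of the sleeve.
- drawer: White steel lock drawer, fixed, 270 x 240 mm, flat top 60 mm above the slate; origin at the centre of its underside, x to its back (away from the pull handle), z up. On its top: the ball stud, four guide ribs 8 mm high beside the carrier's plate (1.5 mm play) and, at x -95, y -85 mm, the brass lock core in its twist socket, 14 mm high.
- stud (a point): Foot of the ball stud, on the drawer's top. The stud has a 14 mm thick neck and a ball head 30 mm across with a flat underside, from 16 to 31 mm above this point, hidden inside the carrier's housing.
- carrier: Loose steel carrier, about 580 g with latch, docked over the stud, plate (210 x 70 x 6 mm) flat on the drawer, axes along the drawer's. Origin: centre of its underside, on the stud's axis when docked; x towards the sleeve, y the way the latch is pulled, z up. Housing over the stud 44 x 44 mm, 42 high; sleeve at x +75 mm; open tray 56 x 60 mm, 34 high, at x -72. Free of the stud once 31 mm up.
- sleeve_mouth (a point): Centre of the sleeve's open top, 60 mm above the carrier's underside. The sleeve is round, 33 mm outside (40 mm at the flared lip), 27 mm bore with a mouth flared to 34 mm, 51 mm deep; vertical when docked.
- sleeve_floor (a point): Centre of the sleeve's closed floor, 51 mm below its mouth; the foot of the tube rests here when home (tube centre 55 mm above this point).
- latch_grip (a point): Centre of the latch's grip: an upright black square post 18 x 18 mm and 52 mm tall (26 mm above and below this point), faces along the carrier's x and y; 76 mm above the carrier's underside and, with the latch closed, over its origin. Below it is the latch's flat slide. It moves with the latch; the carrier can be pulled and carried by this post.
- latch (a joint): Latch slide in m: 0 closed, 0.016 fully pulled; grows as the post moves along the carrier's +y. A spring pushes it closed, 2.5 N at 0 to 5.7 N at 0.016, damping 20 N s/m; it does not stay open. From 0.009 on it is clear of the ball head; below that the carrier cannot be lifted. Off the stud the spring closes it, shifting the carrier up to 16 mm along +y against the held post.
- jar: Bystander: cobalt glass jar, 56 mm across, 70 mm tall, standing; origin under its centre.
- drops: Bystander: amber drops bottle, 42 mm across, 85 mm tall, standing; origin under its centre.
- beaker: Bystander: open steel beaker, 54 mm across, 60 mm tall, standing; origin under its centre.
- thermometer: Bystander: white plastic digital thermometer, 130 x 22 x 12 mm, lying on the left; origin on its underside.
- tin: Bystander: nickel-plated dressing tin, 124 x 89 x 48 mm, on the left; origin under its centre.
Things that resemble listed ones, but are neither listed nor needed, are in the scene too. Leave any blue or green look-alike of the carrier alone. Of the things shaped like the part that bears tube_center, the aluminium one is meant.

How it is judged:
By the outcome, as a careful person would: the job done as asked, in the order asked, and still so for the second after the job is handed in, while the arm keeps its last pose, push and grip.
It also fails if it takes over 53 s, if anything falls off the work surface, if the arm or the gripper's body presses on something with over 40 N, if the wrist force passes 120 N, or if a joint passes its speed limit or range.

## Working session

There is one attempt and no reset: what is moved stays moved. The work goes in short steps, Python scripts to look and compute and a tool call to move; the robot and the scene stay as the last step left them, time stands still between calls to the robot, and variables do not carry over. Pictures are saved under pics/ and viewed, about 8 in all and at most 12, crops included, and the job is handed in when it is done.

Besides the shell and the picture viewer there is one more tool, called by a JSON object that holds its "op" and its "data", one argument or row to a line. play_rows: Moves the arm, as the interface text tells. Its arguments: {"type":"object","properties":{"targets":{"type":"array"},"hand":{"type":"number"},"force":{"type":"number"}},"required":["targets"]}

```bash
mkdir -p pics; ls
python3 - <<'E'
from workcell import status, vision, ticket, arm
import cv2,numpy as np
print([a for a in dir(arm) if a[0]!='_'],[a for a in dir(vision) if a[0]!='_'])
s=status.sense();print(s)
for n in("top","side"):
    d=vision.snapshot(n);cv2.imwrite(f"pics/{n}0.png",d["color"])
    print({k:v for k,v in d.items() if k!="color"})
E
```

```text
pics
['Unreachable', 'hold_point_z'] ['snapshot']
{'clock': 0.0, 'joint_positions': array([-1.27193575,  0.32180149, -0.07013362,  1.4516702 ,  0.02257467,
        1.37076584, -0.05688249]), 'joint_vel': array([-3.66327681e-04,  1.27453832e-03,  6.49957852e-05,  1.44156473e-04,
       -6.75771064e-04,  2.59490789e-03, -1.82114103e-03]), 'joint_torque': array([ 3.32122490e-04, -4.93592191e+01, -3.82320397e-01, -3.14335406e+01,
        1.28745832e-02,  1.17071072e-02, -1.16161246e-05]), 'eef_pos': array([0.18246423, 0.62331688, 0.23024023]), 'tool_rot': array([ 0.2219964 ,  1.55942955, -0.22490395]), 'contact_force': array([-0.82858644,  1.13400864, -0.84714849]), 'moment': array([0.00262297, 0.01785402, 0.04673684]), 'opening': 0.08539742088204748}
{'fovy': 47.6211463836754, 'cx': 323.7929191231294, 'cy': 235.62817964088654, 'world_from_camera': array([[-1.02590399e-03,  9.93135900e-01, -1.16961671e-01,
         2.81052629e-01],
       [-9.99970992e-01, -1.36086656e-04,  7.61550068e-03,
         5.82266504e-02],
       [ 7.54731019e-03,  1.16966091e-01,  9.93107231e-01,
         1.30807074e+00],
       [ 0.00000000e+00,  0.00000000e+00,  0.00000000e+00,
         1.00000000e+00]])}
{'fovy': 53.70460837890072, 'cx': 318.58328785139236, 'cy': 231.98646594399025, 'world_from_camera': array([[ 0.70390775,  0.38892429, -0.59434987, -0.23298706],
       [-0.71028698,  0.38837766, -0.58707341, -0.60578722],
       [ 0.00250511,  0.83540451,  0.54962991,  0.71449111],
       [ 0.        ,  0.        ,  0.        ,  1.        ]])}
```

View pics/top0.png

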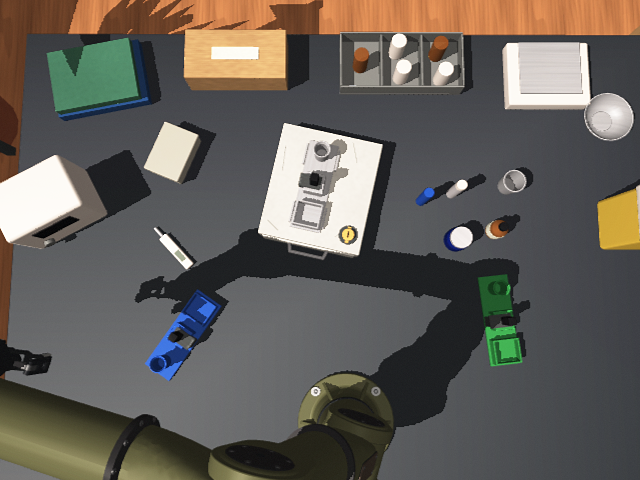

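View pics/side0.png

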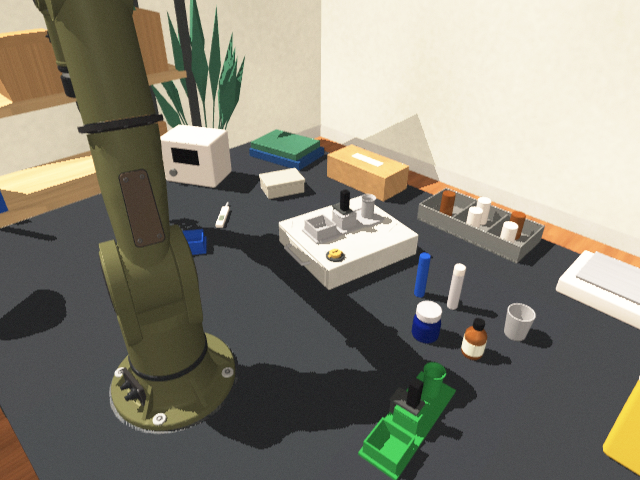

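Top: white drawer with carrier at about (315,185), sleeve (321,150), post (314,180), tray (309,213); two upright tubes, blue (425,196) and pale (458,188). Side: pale tube (456,287), blue tube (422,275), post (345,203), sleeve (368,207). Next, enlarged crops.

Run:
```python
import cv2,numpy as np
t=cv2.imread('pics/top0.png');s=cv2.imread('pics/side0.png')
def crop(im,x,y,w,h,k):
    o=cv2.resize(im[y:y+h,x:x+w],None,fx=k,fy=k,interpolation=cv2.INTER_CUBIC)
    for i in range(x-x%10+10,x+w,10):
        cv2.line(o,((i-x)*k,0),((i-x)*k,10 if i%50 else 20),(0,255,255),1)
        if i%20==0: cv2.putText(o,str(i),((i-x)*k,22),0,.4,(0,255,255),1)
    for j in range(y-y%10+10,y+h,10):
        cv2.line(o,(0,(j-y)*k),(10,(j-y)*k),(0,255,255),1)
        if j%20==0: cv2.putText(o,str(j),(12,(j-y)*k+4),0,.4,(0,255,255),1)
    return o
a=crop(t,256,120,130,145,4)   #520x580
b=crop(t,410,165,65,48,4)
c=crop(s,405,240,65,90,4)
m=np.zeros((580,790,3),np.uint8);m[:,:520]=a;m[:192,525:785]=b;m[200:560,525:785]=c
cv2.imwrite('pics/m1.png',m)
cv2.imwrite('pics/m2.png',crop(s,275,180,145,105,5))
```

```text
(no output)
```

View pics/m1.png

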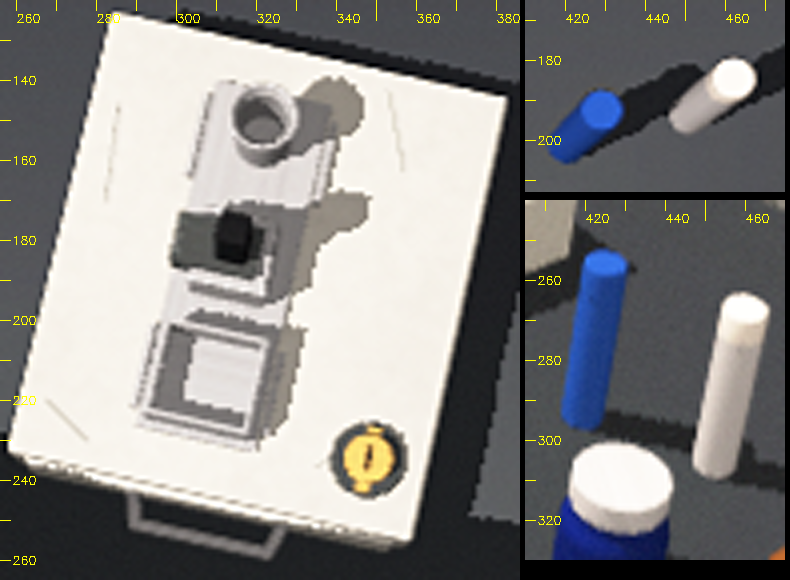

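View pics/m2.png

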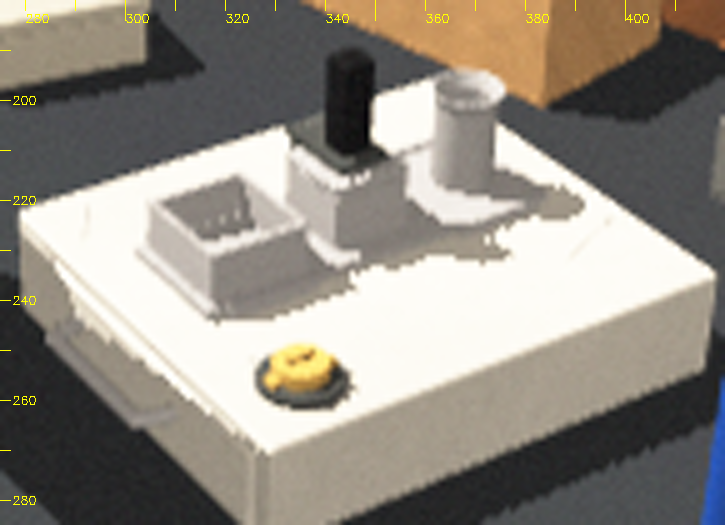

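m1/m2: pale tube with white stopper, top face centre at top-view (461.8,185), side-view (460,266); drawer corners, top view: (284,123), (382.5,144.5), (359,255), (258.5,233.5); sleeve lip centre (322,149.3) top, (367,198.5) side; post top (315,175.5) top, (345,191.5) side.

```bash
cat > h.py <<'E'
import numpy as np
from workcell import vision,status
C={}
def cam(n,d=None):
    if n not in C: C[n]=d or vision.snapshot(n)
    return C[n]
def ray(n,u,v):
    d=cam(n);f=240/np.tan(np.radians(d['fovy']/2));T=d['world_from_camera']
    return T[:3,3],T[:3,:3]@np.array([(u-d['cx'])/f,-(v-d['cy'])/f,-1])
def at(n,u,v,z):
    o,r=ray(n,u,v);return o+r*(z-o[2])/r[2]
def tri(a,b):
    A=np.zeros((3,3));B=np.zeros(3)
    for n,u,v in((("top",)+a),(("side",)+b)):
        o,r=ray(n,u,v);r=r/np.linalg.norm(r);P=np.eye(3)-np.outer(r,r);A+=P;B+=P@o
    return np.linalg.solve(A,B)
def proj(n,p):
    d=cam(n);f=240/np.tan(np.radians(d['fovy']/2));T=d['world_from_camera']
    q=T[:3,:3].T@(np.asarray(p)-T[:3,3]);return d['cx']-f*q[0]/q[2],d['cy']+f*q[1]/q[2]
E
python3 - <<'E'
from h import *
np.set_printoptions(precision=4,suppress=True)
c=np.array([at("top",*p,.06) for p in[(284,123),(382.5,144.5),(359,255),(258.5,233.5)]])
print(c,[np.linalg.norm(c[i]-c[i-1]) for i in range(4)],c.mean(0))
x=(c[0]+c[1]-c[2]-c[3]);print('yaw',np.degrees(np.arctan2(x[1],x[0])))
x=(c[0]-c[1]+c[3]-c[2]);print('yaw',np.degrees(np.arctan2(-x[0],x[1])))
print('side corners',at("side",326.5,270,.06),at("side",415.5,233.5,.06),at("side",279,222,.06))
for n,a,b,z in[("tube",(461.8,185),(460,266),.11),("lip",(322,149.3),(367,198.5),.12),("post",(315,175.5),(345,191.5),.162)]:
    print(n,tri(a,b),at("top",*a,z),at("side",*b,z))
print("foot side",at("side",452.5,307,0))
E
```

```text
[[ 0.6965  0.1426  0.06  ]
 [ 0.6445 -0.0901  0.06  ]
 [ 0.3831 -0.0324  0.06  ]
 [ 0.433   0.1995  0.06  ]] [np.float64(0.26955674199397733), np.float64(0.23838808253338772), np.float64(0.2676666822652872), np.float64(0.23711738838417626)] [0.5393 0.0549 0.06  ]
yaw -12.31682883990497
yaw -12.37317026095916
side corners [ 0.3773 -0.0283  0.06  ] [ 0.6412 -0.0832  0.06  ] [0.4357 0.1991 0.06  ]
tube [ 0.5367 -0.2612  0.1108] [ 0.5367 -0.2612  0.11  ] [ 0.5379 -0.2609  0.11  ]
lip [0.6153 0.0544 0.1163] [0.6158 0.0529 0.12  ] [0.608  0.0513 0.12  ]
post [0.5457 0.0696 0.1575] [0.5462 0.0682 0.162 ] [0.5375 0.0652 0.162 ]
foot side [ 0.5345 -0.2649  0.    ]
```

```bash
cat >> h.py <<'E'
from scipy.spatial.transform import Rotation as Rn
def plan(*pts,yaw=None):
    """pts: world TCP targets; jaw axis yaw deg, tool x straight down. Prints shift mm / turn deg from now"""
    s=status.sense();R=Rn.from_rotvec(s['tool_rot']);M=R.as_matrix();p=s['eef_pos']
    cur=np.degrees(np.arctan2(M[1,1],M[0,1]))
    print('t',round(s['clock'],2),'p',p.round(4),'x',M[:,0].round(3),'jaw yaw',round(cur,1),'open',round(s['opening'],4),'F',s['contact_force'].round(1),'q',s['joint_positions'].round(2))
    t=np.zeros(3)
    if yaw is not None:
        y=np.array([np.cos(np.radians(yaw)),np.sin(np.radians(yaw)),0]);x=np.array([0,0,-1.])
        D=np.stack([x,y,np.cross(x,y)],1);t=np.degrees(Rn.from_matrix(M.T@D).as_rotvec())
    for q in pts: print('shift',(M.T@(np.array(q)-p)*1000).round(1),'turn',t.round(1))
E
python3 - <<'E'
from h import *
for y in(77.65,-102.35):plan((.45,.3,.23),(.537,-.261,.18),yaw=y)
E
```

```text
t 0.2 p [0.1826 0.6235 0.2307] x [-0.    -0.001 -1.   ] jaw yaw 73.7 open 0.0853 F [ 0.7  0.5 -0. ] q [-1.27  0.32 -0.07  1.45  0.02  1.37 -0.06]
shift [   1.  -235.3  347.5] turn [-4.   0.   0.1]
shift [  51.6 -749.2  588.6] turn [-4.   0.   0.1]
t 0.2 p [0.1826 0.6235 0.2307] x [-0.    -0.001 -1.   ] jaw yaw 73.7 open 0.0853 F [ 0.7  0.5 -0. ] q [-1.27  0.32 -0.07  1.45  0.02  1.37 -0.06]
shift [   1.  -235.3  347.5] turn [ 1.76e+02  1.00e-01 -0.00e+00]
shift [  51.6 -749.2  588.6] turn [ 1.76e+02  1.00e-01 -0.00e+00]
```

{"op": "play_rows", "data": {
  "targets": [
    {"xyz":[1,-235,347],"turn":[-4,0,0]},
    {"xyz":[1,-235,347],"turn":[-4,0,0]},
    {"xyz":[1,-235,347],"turn":[-4,0,0]},
    {"xyz":[1,-235,347],"turn":[-4,0,0]},
    {"xyz":[1,-235,347],"turn":[-4,0,0]},
    {"xyz":[1,-235,347],"turn":[-4,0,0]},
    {"xyz":[1,-235,347],"turn":[-4,0,0]},
    {"xyz":[1,-235,347],"turn":[-4,0,0]},
    {"xyz":[1,-235,347],"turn":[-4,0,0]},
    {"xyz":[1,-235,347],"turn":[-4,0,0]},
    {"xyz":[1,-235,347],"turn":[-4,0,0]},
    {"xyz":[1,-749,588],"turn":[-4,0,0]}
  ],
  "hand": 85,
  "force": 40
}}

```text
clock: 1.2
eef_pos: [0.4553, 0.2641, 0.2299]
tool_rot: [0.167, 1.566, -0.162]
contact_force: [-0.6, 1.5, 0.3]
opening: 0.085
```

Run:
```python
from h import *
plan((.537,-.261,.2),(.537,-.262,.066),yaw=77.65)
```

```text
t 1.2 p [0.4553 0.2641 0.2299] x [-0.001  0.003 -1.   ] jaw yaw 78.0 open 0.085 F [-0.6  1.5  0.3] q [-0.79  0.05  0.22  1.77 -0.02  1.32  0.8 ]
shift [  28.1 -496.6  189.3] turn [ 0.3 -0.1 -0.2]
shift [ 162.1 -498.   189.7] turn [ 0.3 -0.1 -0.2]
```

{"op": "play_rows", "data": {
  "targets": [
    {"xyz":[5,-497,189],"turn":[0,0,0]},
    {"xyz":[5,-497,189],"turn":[0,0,0]},
    {"xyz":[5,-497,189],"turn":[0,0,0]},
    {"xyz":[5,-497,189],"turn":[0,0,0]},
    {"xyz":[5,-497,189],"turn":[0,0,0]},
    {"xyz":[5,-497,189],"turn":[0,0,0]},
    {"xyz":[5,-497,189],"turn":[0,0,0]},
    {"xyz":[5,-497,189],"turn":[0,0,0]},
    {"xyz":[5,-497,189],"turn":[0,0,0]},
    {"xyz":[5,-497,189],"turn":[0,0,0]},
    {"xyz":[5,-497,189],"turn":[0,0,0]},
    {"xyz":[5,-497,189],"turn":[0,0,0]}
  ]
}}

```text
clock: 2.2
eef_pos: [0.5301, -0.2364, 0.2258]
tool_rot: [0.169, 1.563, -0.168]
contact_force: [0.8, 0.3, -0.2]
opening: 0.0852
```

{"op": "play_rows", "data": {
  "targets": [
    {"xyz":[0,-17,8],"turn":[0,0,0]},
    {"xyz":[0,-17,8],"turn":[0,0,0]},
    {"xyz":[0,-17,8],"turn":[0,0,0]},
    {"xyz":[0,-17,8],"turn":[0,0,0]}
  ]
}}

```text
clock: 2.53
eef_pos: [0.5343, -0.2517, 0.2252]
tool_rot: [0.169, 1.565, -0.167]
contact_force: [0.0, 1.0, -0.2]
opening: 0.085
```

Run:
```python
from h import *
plan((.537,-.261,.2),(.537,-.262,.066),yaw=77.65)
```

```text
t 2.53 p [ 0.5343 -0.2517  0.2252] x [-0.001  0.001 -1.   ] jaw yaw 77.8 open 0.085 F [ 0.   1.  -0.2] q [-0.21  0.23  0.72  1.64 -0.16  1.33  1.88]
shift [25.2 -8.6  4.6] turn [ 0.1 -0.1 -0.1]
shift [159.2  -9.7   5. ] turn [ 0.1 -0.1 -0.1]
```

{"op": "play_rows", "data": {
  "targets": [
    {"xyz":[0,-9,5],"turn":[0,0,0]},
    {"xyz":[35,-9,5],"turn":[0,0,0]},
    {"xyz":[70,-9,5],"turn":[0,0,0]},
    {"xyz":[105,-9,5],"turn":[0,0,0]},
    {"xyz":[135,-9,5],"turn":[0,0,0]},
    {"xyz":[158,-9,5],"turn":[0,0,0]},
    {"xyz":[158,-9,5],"turn":[0,0,0]},
    {"xyz":[158,-9,5],"turn":[0,0,0]},
    {"xyz":[158,-9,5],"turn":[0,0,0]}
  ]
}}

```text
clock: 3.28
eef_pos: [0.5385, -0.2632, 0.0693]
tool_rot: [0.168, 1.562, -0.168]
contact_force: [-0.7, -0.1, 0.6]
opening: 0.0846
```

{"op": "play_rows", "data": {
  "targets": [
    {"xyz":[0,0,0],"turn":[0,0,0]},
    {"xyz":[0,0,0],"turn":[0,0,0]},
    {"xyz":[0,0,0],"turn":[0,0,0]},
    {"xyz":[0,0,0],"turn":[0,0,0]},
    {"xyz":[0,0,0],"turn":[0,0,0]},
    {"xyz":[0,0,0],"turn":[0,0,0]},
    {"xyz":[0,0,0],"turn":[0,0,0]},
    {"xyz":[0,0,0],"turn":[0,0,0]},
    {"xyz":[0,0,0],"turn":[0,0,0]},
    {"xyz":[0,0,0],"turn":[0,0,0]}
  ],
  "hand": 15,
  "force": 35
}}

```text
clock: 4.12
eef_pos: [0.5377, -0.2628, 0.0682]
tool_rot: [0.169, 1.563, -0.168]
contact_force: [-0.8, 1.7, 5.0]
opening: 0.0229
```

Run:
```python
from h import *
plan((.537,-.262,.23),yaw=77.65)
```

```text
t 4.12 p [ 0.5377 -0.2628  0.0682] x [ 0.001  0.    -1.   ] jaw yaw 77.7 open 0.0229 F [-0.8  1.7  5. ] q [-0.14  0.4   0.67  1.79 -0.29  1.05  1.99]
shift [-161.8    0.8   -0.7] turn [ 0.   0.1 -0. ]
```

{"op": "play_rows", "data": {
  "targets": [
    {"xyz":[-40,0,0],"turn":[0,0,0]},
    {"xyz":[-80,0,0],"turn":[0,0,0]},
    {"xyz":[-120,0,0],"turn":[0,0,0]},
    {"xyz":[-160,0,0],"turn":[0,0,0]},
    {"xyz":[-165,0,0],"turn":[0,0,0]},
    {"xyz":[-165,0,0],"turn":[0,0,0]},
    {"xyz":[-165,0,0],"turn":[0,0,0]}
  ]
}}

```text
clock: 4.7
eef_pos: [0.5367, -0.2629, 0.2316]
tool_rot: [0.169, 1.565, -0.169]
contact_force: [-0.5, 0.0, -1.7]
opening: 0.0228
```

Run:
```python
from h import *
plan((.6158,.0529,.23),yaw=77.65)
```

```text
t 4.7 p [ 0.5367 -0.2629  0.2316] x [-0.001  0.    -1.   ] jaw yaw 77.7 open 0.0228 F [-0.5  0.  -1.7] q [-0.2   0.25  0.73  1.61 -0.17  1.35  1.9 ]
shift [  1.7 325.4   9.9] turn [ 0.  -0.1 -0. ]
```

{"op": "play_rows", "data": {
  "targets": [
    {"xyz":[2,40,1],"turn":[0,0,0]},
    {"xyz":[2,80,2],"turn":[0,0,0]},
    {"xyz":[2,120,4],"turn":[0,0,0]},
    {"xyz":[2,160,5],"turn":[0,0,0]},
    {"xyz":[2,200,6],"turn":[0,0,0]},
    {"xyz":[2,240,7],"turn":[0,0,0]},
    {"xyz":[2,275,8],"turn":[0,0,0]},
    {"xyz":[2,305,9],"turn":[0,0,0]},
    {"xyz":[2,325,10],"turn":[0,0,0]},
    {"xyz":[2,325,10],"turn":[0,0,0]},
    {"xyz":[2,325,10],"turn":[0,0,0]},
    {"xyz":[2,325,10],"turn":[0,0,0]}
  ]
}}

```text
clock: 5.7
eef_pos: [0.6151, 0.0509, 0.2284]
tool_rot: [0.168, 1.567, -0.172]
contact_force: [0.1, -0.2, -0.8]
opening: 0.023
```

Run:
```python
from h import *
import cv2
plan((.6158,.0529,.23),yaw=77.65)
for p in [(.6158,.0529,.12),(.6158,.0529,.16)]: print(proj('side',p),proj('top',p))
s=cam('side')['color'];t=cam('top')['color']
a=cv2.resize(s[130:250,290:420],None,fx=5,fy=5,interpolation=cv2.INTER_CUBIC)[:600,:]
cv2.imwrite('pics/m3.png',a);cv2.imwrite('pics/top3.png',t)
```

```text
t 5.7 p [0.6151 0.0509 0.2284] x [-0.004 -0.002 -1.   ] jaw yaw 77.6 open 0.023 F [ 0.1 -0.2 -0.8] q [-0.58  0.28  0.55  1.56 -0.14  1.35  1.34]
shift [-1.6  2.   0.2] turn [-0.  -0.2  0.2]
(np.float64(368.45107590569154), np.float64(197.23172433233185)) (np.float64(322.0156388540588), np.float64(149.30570407500372))
(np.float64(369.40752450630083), np.float64(183.34739595182418)) (np.float64(322.0949980814259), np.float64(144.24043792753753))
```

View pics/m3.png

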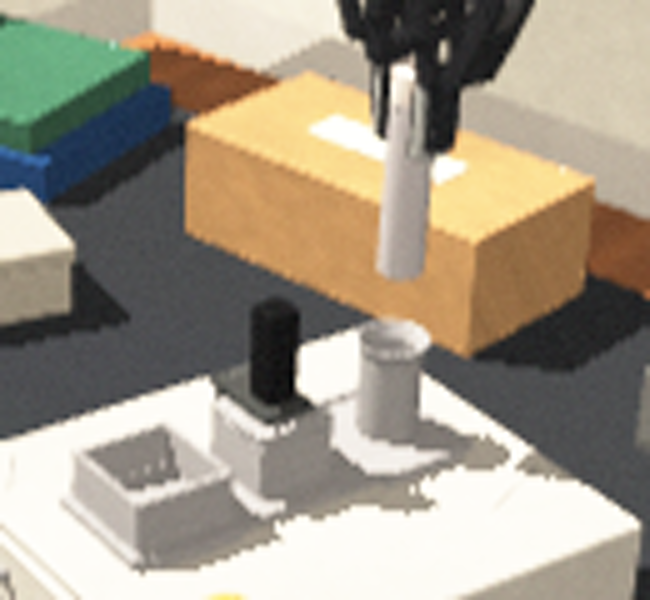

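Tube foot in the crop at (401,268), lip at (396,341), where the vertical offset predicts (401,271): aligned within about 2 mm, inside the flare's ±5 mm. Going down in steps.

{"op": "play_rows", "data": {
  "targets": [
    {"xyz":[15,1,0],"turn":[0,-0.2,0.2]},
    {"xyz":[30,1,0],"turn":[0,-0.2,0.2]},
    {"xyz":[38,1,0],"turn":[0,-0.2,0.2]},
    {"xyz":[43,1,0],"turn":[0,-0.2,0.2]},
    {"xyz":[46,1,0],"turn":[0,-0.2,0.2]},
    {"xyz":[49,1,0],"turn":[0,-0.2,0.2]},
    {"xyz":[52,1,0],"turn":[0,-0.2,0.2]}
  ]
}}

```text
clock: 6.38
eef_pos: [0.6169, 0.0531, 0.1791]
tool_rot: [0.172, 1.559, -0.166]
contact_force: [0.1, 0.1, -0.4]
opening: 0.0228
```

Run:
```python
from h import *
plan((.6158,.052,.137),yaw=77.65)
```

```text
t 6.38 p [0.6169 0.0531 0.1791] x [ 0.005  0.003 -1.   ] jaw yaw 77.7 open 0.0228 F [ 0.1  0.1 -0.4] q [-0.57  0.3   0.54  1.63 -0.17  1.25  1.36]
shift [42.1 -1.5 -1. ] turn [ 0.   0.3 -0.2]
```

{"op": "play_rows", "data": {
  "targets": [
    {"xyz":[3,-0.5,0],"turn":[0,0,0]},
    {"xyz":[6,-0.5,0],"turn":[0,0,0]},
    {"xyz":[9,-0.5,0],"turn":[0,0,0]},
    {"xyz":[12,-0.5,0],"turn":[0,0,0]},
    {"xyz":[12,-0.5,0],"turn":[0,0,0]}
  ]
}}

```text
clock: 6.8
eef_pos: [0.6161, 0.053, 0.1659]
tool_rot: [0.171, 1.561, -0.166]
contact_force: [-1.0, 0.3, -1.6]
opening: 0.0231
```

Run:
```python
from h import *
plan((.6158,.052,.137),yaw=77.65)
print(status.sense()['moment'])
```

```text
t 6.8 p [0.6161 0.053  0.1659] x [ 0.003  0.003 -1.   ] jaw yaw 77.7 open 0.0231 F [-1.   0.3 -1.6] q [-0.57  0.31  0.54  1.64 -0.17  1.23  1.36]
shift [28.9 -1.2 -0.2] turn [ 0.   0.2 -0.2]
[ 0.02800908  0.00722446 -0.05532986]
```

{"op": "play_rows", "data": {
  "targets": [
    {"xyz":[4,0,0],"turn":[0,0,0]},
    {"xyz":[8,0,0],"turn":[0,0,0]},
    {"xyz":[12,0,0],"turn":[0,0,0]},
    {"xyz":[16,0,0],"turn":[0,0,0]},
    {"xyz":[20,0,0],"turn":[0,0,0]},
    {"xyz":[24,0,0],"turn":[0,0,0]},
    {"xyz":[24,0,0],"turn":[0,0,0]},
    {"xyz":[24,0,0],"turn":[0,0,0]}
  ]
}}

```text
clock: 7.47
eef_pos: [0.6164, 0.0532, 0.1423]
tool_rot: [0.171, 1.561, -0.166]
contact_force: [0.1, 1.0, -1.6]
opening: 0.023
```

Run:
```python
from h import *
plan((.6158,.052,.137),yaw=77.65)
```

```text
t 7.47 p [0.6164 0.0532 0.1423] x [ 0.004  0.003 -1.   ] jaw yaw 77.7 open 0.023 F [ 0.1  1.  -1.6] q [-0.56  0.33  0.53  1.67 -0.18  1.19  1.37]
shift [ 5.3 -1.4 -0.3] turn [ 0.   0.2 -0.2]
```

{"op": "play_rows", "data": {
  "targets": [
    {"xyz":[2,0,0],"turn":[0,0,0]},
    {"xyz":[3.5,0,0],"turn":[0,0,0]},
    {"xyz":[5,0,0],"turn":[0,0,0]},
    {"xyz":[5,0,0],"turn":[0,0,0]}
  ]
}}

```text
clock: 7.8
eef_pos: [0.6166, 0.0532, 0.1375]
tool_rot: [0.171, 1.56, -0.166]
contact_force: [0.9, 0.6, -1.1]
opening: 0.0229
```

{"op": "play_rows", "data": {
  "targets": [
    {"xyz":[1,0,0],"turn":[0,0,0]},
    {"xyz":[1,0,0],"turn":[0,0,0]}
  ]
}}

```text
clock: 7.97
eef_pos: [0.6168, 0.0532, 0.1372]
tool_rot: [0.172, 1.56, -0.166]
contact_force: [-0.7, 1.1, 2.3]
opening: 0.0223
```

Floor contact at 0.137 as predicted. Release.

{"op": "play_rows", "data": {
  "targets": [
    {"xyz":[0,0,0],"turn":[0,0,0]},
    {"xyz":[0,0,0],"turn":[0,0,0]},
    {"xyz":[0,0,0],"turn":[0,0,0]},
    {"xyz":[0,0,0],"turn":[0,0,0]},
    {"xyz":[0,0,0],"turn":[0,0,0]},
    {"xyz":[0,0,0],"turn":[0,0,0]},
    {"xyz":[-20,0,0],"turn":[0,0,0]},
    {"xyz":[-50,0,0],"turn":[0,0,0]},
    {"xyz":[-80,0,0],"turn":[0,0,0]},
    {"xyz":[-90,0,0],"turn":[0,0,0]},
    {"xyz":[-90,0,0],"turn":[0,0,0]}
  ],
  "hand": 85
}}

```text
clock: 8.88
eef_pos: [0.6181, 0.0526, 0.2302]
tool_rot: [0.173, 1.554, -0.165]
contact_force: [0.6, 0.3, -0.7]
opening: 0.0853
```

Run:
```python
from h import *
import cv2
plan((.543,.068,.21),(.543,.068,.121),yaw=77.65)
s=cam('side')['color']
cv2.imwrite('pics/m4.png',cv2.resize(s[130:250,290:420],None,fx=5,fy=5,interpolation=cv2.INTER_CUBIC))
print([proj('side',(.6162,.0528,z)) for z in(.12,.179)])
```

```text
t 8.88 p [0.6181 0.0526 0.2302] x [ 0.01   0.004 -1.   ] jaw yaw 77.7 open 0.0853 F [ 0.6  0.3 -0.7] q [-0.58  0.27  0.55  1.56 -0.15  1.34  1.34]
shift [ 19.5  -1.1 -76.8] turn [ 0.   0.5 -0.4]
shift [108.5  -1.6 -77.6] turn [ 0.   0.5 -0.4]
[(np.float64(368.5809629766768), np.float64(197.19140444902007)), (np.float64(370.00748949140626), np.float64(176.53363516062674))]
```

View pics/m4.png

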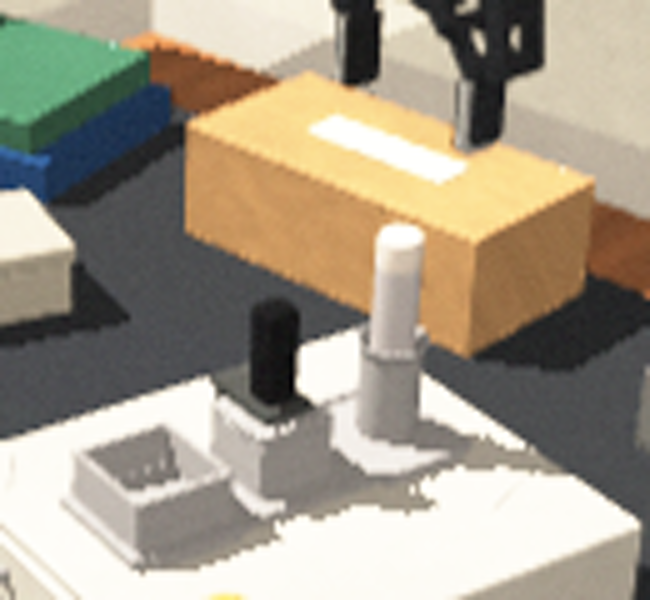

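m4: tube stands in the sleeve; top at (400,238), lip at (396,341): 20.6 px above, as predicted for fully home. Now to the post.

{"op": "play_rows", "data": {
  "targets": [
    {"xyz":[10,-1,-25],"turn":[0,0.5,-0.4]},
    {"xyz":[20,-1,-55],"turn":[0,0.5,-0.4]},
    {"xyz":[20,-1,-77],"turn":[0,0.5,-0.4]},
    {"xyz":[20,-1,-77],"turn":[0,0.5,-0.4]},
    {"xyz":[20,-1,-77],"turn":[0,0.5,-0.4]},
    {"xyz":[20,-1,-77],"turn":[0,0.5,-0.4]}
  ]
}}

```text
clock: 9.43
eef_pos: [0.5408, 0.0681, 0.2055]
tool_rot: [0.166, 1.57, -0.171]
contact_force: [0.2, 0.3, 0.1]
opening: 0.0853
```

Run:
```python
from h import *
plan((.543,.0685,.121),yaw=77.65)
```

```text
t 9.43 p [0.5408 0.0681 0.2055] x [-0.006 -0.003 -1.   ] jaw yaw 77.7 open 0.0853 F [0.2 0.3 0.1] q [-0.66  0.12  0.53  1.76 -0.06  1.28  1.24]
shift [84.5  1.2  2.5] turn [ 0.  -0.3  0.2]
```

{"op": "play_rows", "data": {
  "targets": [
    {"xyz":[25,1,2],"turn":[0,-0.3,0.2]},
    {"xyz":[50,1,2],"turn":[0,-0.3,0.2]},
    {"xyz":[70,1,2],"turn":[0,-0.3,0.2]},
    {"xyz":[80,1,2],"turn":[0,-0.3,0.2]},
    {"xyz":[84,1,2],"turn":[0,-0.3,0.2]},
    {"xyz":[84,1,2],"turn":[0,-0.3,0.2]},
    {"xyz":[84,1,2],"turn":[0,-0.3,0.2]},
    {"xyz":[84,1,2],"turn":[0,-0.3,0.2]}
  ]
}}

```text
clock: 10.1
eef_pos: [0.5437, 0.0686, 0.1237]
tool_rot: [0.169, 1.562, -0.168]
contact_force: [0.6, -0.4, -0.3]
opening: 0.0853
```

Run:
```python
from h import *
import cv2
plan((.543,.0685,.121),yaw=77.65)
s=cam('side')['color']
cv2.imwrite('pics/m5.png',cv2.resize(s[130:250,290:420],None,fx=5,fy=5,interpolation=cv2.INTER_CUBIC))
```

```text
t 10.1 p [0.5437 0.0686 0.1237] x [ 0.002  0.001 -1.   ] jaw yaw 77.7 open 0.0853 F [ 0.6 -0.4 -0.3] q [-0.65  0.2   0.53  1.86 -0.11  1.11  1.28]
shift [ 2.7 -0.3 -0.6] turn [ 0.   0.1 -0.1]
```

View pics/m5.png

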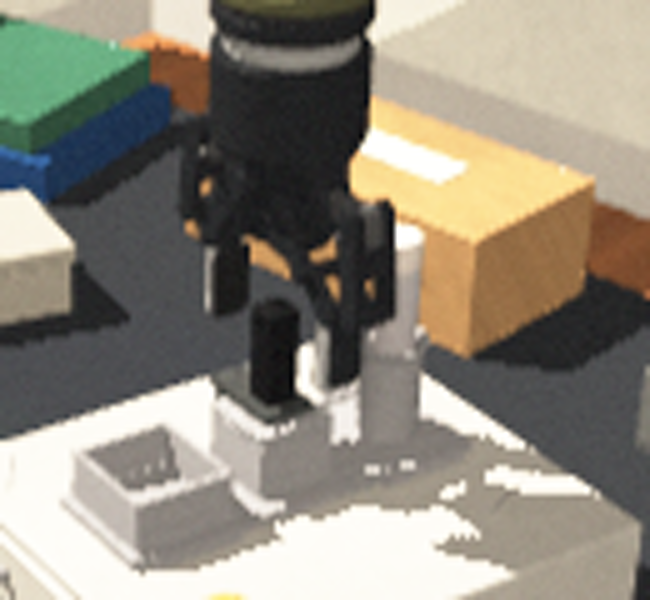

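m5: post (272,350) stands midway between the open fingers (225 and 345). Close.

{"op": "play_rows", "data": {
  "targets": [
    {"xyz":[1,0,0],"turn":[0,0,0]},
    {"xyz":[1,0,0],"turn":[0,0,0]},
    {"xyz":[1,0,0],"turn":[0,0,0]},
    {"xyz":[1,0,0],"turn":[0,0,0]},
    {"xyz":[1,0,0],"turn":[0,0,0]},
    {"xyz":[1,0,0],"turn":[0,0,0]},
    {"xyz":[1,0,0],"turn":[0,0,0]},
    {"xyz":[1,0,0],"turn":[0,0,0]},
    {"xyz":[1,0,0],"turn":[0,0,0]},
    {"xyz":[1,0,0],"turn":[0,0,0]}
  ],
  "hand": 8,
  "force": 100
}}

```text
clock: 10.98
eef_pos: [0.5428, 0.0698, 0.1216]
tool_rot: [0.169, 1.563, -0.167]
contact_force: [0.9, 4.0, 1.4]
opening: 0.0168
```

Run:
```python
from h import *
plan(yaw=77.65);print(status.sense()['moment'])
```

```text
t 10.98 p [0.5428 0.0698 0.1216] x [ 0.001  0.002 -1.   ] jaw yaw 77.7 open 0.0168 F [0.9 4.  1.4] q [-0.65  0.2   0.52  1.86 -0.11  1.11  1.28]
[ 1.02270913 -0.26805083 -0.01761073]
```

{"op": "play_rows", "data": {
  "targets": [
    {"xyz":[0,3,0],"turn":[0,0,0]},
    {"xyz":[0,6,0],"turn":[0,0,0]},
    {"xyz":[0,9,0],"turn":[0,0,0]},
    {"xyz":[0,12,0],"turn":[0,0,0]},
    {"xyz":[0,15,0],"turn":[0,0,0]},
    {"xyz":[0,15,0],"turn":[0,0,0]},
    {"xyz":[0,15,0],"turn":[0,0,0]},
    {"xyz":[0,15,0],"turn":[0,0,0]}
  ]
}}

```text
clock: 11.65
eef_pos: [0.5455, 0.0821, 0.1213]
tool_rot: [0.168, 1.564, -0.17]
contact_force: [-2.3, -5.0, 3.8]
opening: 0.0167
```

Run:
```python
from h import *
p0=np.array([.5428,.0698,.1216])
plan(yaw=77.65);s=status.sense();print(s['moment'],'moved',(s['eef_pos']-p0)@[.2139,.977,0]*1000)
```

```text
t 11.65 p [0.5455 0.0821 0.1213] x [-0.    -0.001 -1.   ] jaw yaw 77.6 open 0.0167 F [-2.3 -5.   3.8] q [-0.66  0.21  0.52  1.85 -0.11  1.11  1.25]
[-1.71062885  0.46406386  0.05004696] moved 12.574986141618826
```

Pulled 12.6 mm with 5.4 N, matching the spring. Lift a little and check.

{"op": "play_rows", "data": {
  "targets": [
    {"xyz":[-2,0.5,0],"turn":[0,0,0]},
    {"xyz":[-4,0.5,0],"turn":[0,0,0]},
    {"xyz":[-6,0.5,0],"turn":[0,0,0]},
    {"xyz":[-6,0.5,0],"turn":[0,0,0]},
    {"xyz":[-6,0.5,0],"turn":[0,0,0]}
  ]
}}

```text
clock: 12.07
eef_pos: [0.5443, 0.0834, 0.126]
tool_rot: [0.168, 1.567, -0.17]
contact_force: [-2.3, -5.2, -9.2]
opening: 0.0169
```

Run:
```python
from h import *
plan(yaw=77.65);s=status.sense();print(s['moment'])
```

```text
t 12.07 p [0.5443 0.0834 0.126 ] x [-0.003 -0.001 -1.   ] jaw yaw 77.7 open 0.0169 F [-2.3 -5.2 -9.2] q [-0.66  0.2   0.52  1.84 -0.11  1.13  1.25]
[-1.24202936  0.49943275 -0.09291608]
```

{"op": "play_rows", "data": {
  "targets": [
    {"xyz":[-4,0,0],"turn":[0,0,0]},
    {"xyz":[-8,0,0],"turn":[0,0,0]},
    {"xyz":[-12,0,0],"turn":[0,0,0]},
    {"xyz":[-12,0,0],"turn":[0,0,0]}
  ]
}}

```text
clock: 12.4
eef_pos: [0.5459, 0.084, 0.1405]
tool_rot: [0.169, 1.564, -0.168]
contact_force: [-3.7, -3.8, -4.6]
opening: 0.0165
```

Run:
```python
from h import *
import cv2
plan(yaw=77.65)
s=cam('side')['color']
cv2.imwrite('pics/m6.png',cv2.resize(s[130:250,290:420],None,fx=5,fy=5,interpolation=cv2.INTER_CUBIC))
```

```text
t 12.4 p [0.5459 0.084  0.1405] x [ 0.     0.001 -1.   ] jaw yaw 77.7 open 0.0165 F [-3.7 -3.8 -4.6] q [-0.66  0.19  0.52  1.83 -0.1   1.15  1.24]
```

View pics/m6.png

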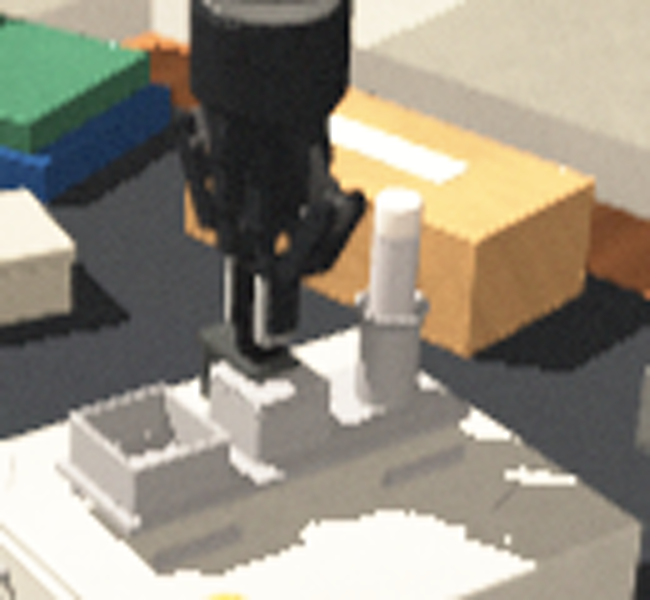

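m6: carrier rising level (tube top now at (398,202), 36 crop px higher). Go on up.

{"op": "play_rows", "data": {
  "targets": [
    {"xyz":[-6,0,0],"turn":[0,0,0]},
    {"xyz":[-12,0,0],"turn":[0,0,0]},
    {"xyz":[-18,0,0],"turn":[0,0,0]},
    {"xyz":[-24,0,0],"turn":[0,0,0]},
    {"xyz":[-32,0,0],"turn":[0,0,0]},
    {"xyz":[-40,0,0],"turn":[0,0,0]},
    {"xyz":[-50,0,0],"turn":[0,0,0]},
    {"xyz":[-60,0,0],"turn":[0,0,0]},
    {"xyz":[-68,0,0],"turn":[0,0,0]},
    {"xyz":[-72,0,0],"turn":[0,0,0]},
    {"xyz":[-72,0,0],"turn":[0,0,0]},
    {"xyz":[-72,0,0],"turn":[0,0,0]}
  ]
}}

```text
clock: 13.45
eef_pos: [0.5457, 0.0837, 0.2114]
tool_rot: [0.169, 1.564, -0.169]
contact_force: [-0.3, 0.0, -5.4]
opening: 0.017
```

{"op": "play_rows", "data": {
  "targets": [
    {"xyz":[0,0,0],"turn":[0,0,0]},
    {"xyz":[0,0,0],"turn":[0,0,0]},
    {"xyz":[0,0,0],"turn":[0,0,0]},
    {"xyz":[0,0,0],"turn":[0,0,0]},
    {"xyz":[0,0,0],"turn":[0,0,0]},
    {"xyz":[0,0,0],"turn":[0,0,0]},
    {"xyz":[0,0,0],"turn":[0,0,0]},
    {"xyz":[0,0,0],"turn":[0,0,0]}
  ]
}}

```text
clock: 14.12
eef_pos: [0.5457, 0.0837, 0.2113]
tool_rot: [0.169, 1.564, -0.169]
contact_force: [-1.2, -0.4, -6.1]
opening: 0.0168
```

Run:
```python
from h import *
import cv2
plan((.5459,.084,.205),yaw=77.65);print(status.sense()['moment'],abs(status.sense()['joint_vel']).max())
s=cam('side')['color'];t=cam('top')['color']
a=cv2.resize(s[90:270,270:470],None,fx=3,fy=3);b=cv2.resize(t[110:290,250:310],None,fx=3,fy=3)
cv2.imwrite('pics/m7.png',np.hstack([a,b]))
```

```text
t 14.12 p [0.5457 0.0837 0.2113] x [ 0.  0. -1.] jaw yaw 77.7 open 0.0168 F [-1.2 -0.4 -6.1] q [-0.68  0.13  0.52  1.74 -0.07  1.29  1.21]
shift [6.3 0.3 0.1] turn [ 0.  0. -0.]
[0.00960595 0.06792493 0.0336191 ] 0.0019385810296206445
```

View pics/m7.png

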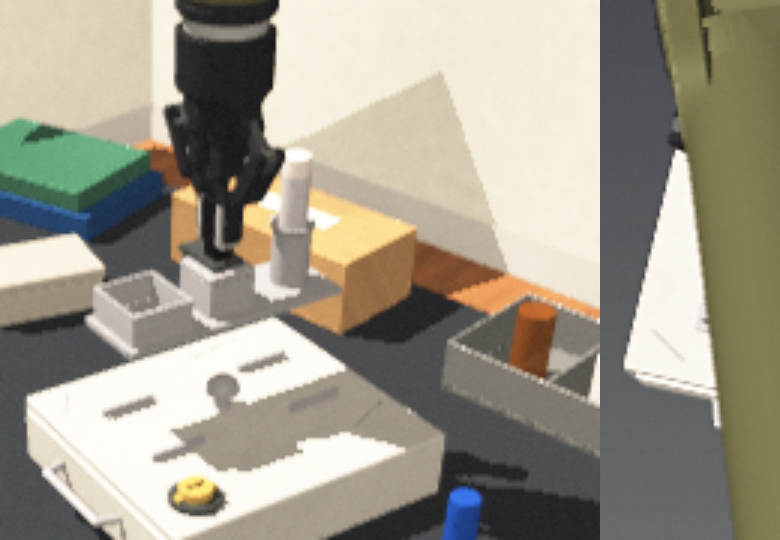

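m7: carrier hangs free of the stud (stud at (222,385)); its plate edge, (135,355) to (340,290), runs parallel to the drawer's edge; the tube is seated, top at (298,157). It is 90 mm up and still.

```bash
python3 -c "
from workcell import ticket
print(ticket.sign_off())"
```

```text
the job is handed in; nothing more can be done
None
```

The job is done and handed in at about 14 s of the 53 s allowed. The tube is home in the sleeve and released. The arm is holding the carrier by its latch post, about 90 mm above where it was docked.

**Tube:** The foot touched the sleeve floor at the predicted height. A picture after release showed its top 20.6 px above the lip, against 20.7 px expected for fully home.

**Latch and lift:** I pulled the post about 12.6 mm, measuring about 5.5 N against roughly 5.0 N expected from the spring. The lift reading passed −9 N while the carrier was still between the guide ribs. Once free, it settled near −6 N, which is close to the weight of the carrier and tube.

**Final checks:** The tool was vertical, the fastest joint moved at about 0.002 rad/s, and the wrist moment was under 0.1 N m. By eye, the carrier's plate was parallel to the drawer's edge and the tube still looked seated. No check failed.

**Not checked:** I did not take a final picture of all the bystanders. The planned paths kept clear of them, and no force reading suggested contact.

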